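# Turn out the stuck walnut entrance ring

### The job

The dark walnut entrance ring is stuck in its green swing-over mould. Swing that mould by its wooden side handle as far over its blue tray as it will go, tap the red springy cap in its upturned bottom fully down so that the ring drops out into the tray, and leave the mould turned over. Leave the other mould, with the pale beech ring, as it is.

Things in the scene. Friction and masses are not known exactly. Their poses are not given: they have to be found in the camera images.
- rig_walnut: Fixed stand of the walnut ring's mould: plywood base 236x116x8 mm, hinge posts (64 mm high, y=+-47 mm), blue tray. Origin on the table below the middle of the hinge axis; z up; y along the hinge axis (55 mm high); +x from hinge to tray. Tray inside: x 9 to 109, y +-50 mm, floor 12, rim 26 mm high. Mould: green, 72x72x26 mm, at the start open side up, middle at x=-50 mm.
- handle_walnut (a point): Grip point on that mould's handle, a wooden peg 12 mm thick, parallel to the hinge, out of the mould's +y side (y 36 to 92 mm; point at 66). Stand frame, mould angle a: x=-72 cos a, height 55+72 sin a mm. Grip from above, fingers closing along the stand's x, and carry it round the half circle; the peg turns between the fingers with the hand kept upright. Its own axes turn with the mould.
- walnut_ring: Dark brown wooden entrance ring: flange diameter 54 mm, 4 mm thick; collar diameter 44 mm; total height 12 mm, hole 32 mm, about 15 g. Origin: centre of the flange's outer face, z towards the collar. It sits flange first in the mould, held by three sprung steel balls: turning over does not free it; it falls when the red cap is pressed about 9 mm.
- mould_walnut (a joint): Angle a of the walnut ring's mould about its hinge, rad: 0 lying open side up (start), 3.14 turned fully over, on a stop above the tray. The hinge is stiff: the mould stays where it is left and needs about 4 N at the handle.
- cap_walnut (a joint): Press of the red springy cap (diameter 36 mm) in the middle of that mould's bottom, m: 0 out, 0.010 fully down, flush with the mould's back. Springs back; takes up to about 12 N. With the mould turned over it is on top: stand frame x=50 mm, y=0, face 87 mm above the table, mould's back 77 mm.
- mould_beech (a joint): Angle of the other mould, rad, 0 at the start: a like stand and mould, but with a pale beech ring in it. To be left at 0.
There are look-alikes about, which are no part of the job. There is more than one size of the walnut_ring; the one meant has the size given above.

How it is judged:
By the outcome, as a careful person would: the job done as asked, in the order asked, and still so for the second after the job is handed in, with the robot touching nothing.
It also fails if it takes over 38 s, if anything falls off the work surface, if the arm or the gripper's body presses on something with over 40 N, if the wrist force passes 120 N, or if a joint passes its speed limit or range.

### The arm

A 7-joint arm with a two-finger parallel gripper is mounted at the origin on the work surface. World frame = base frame: x ahead of the robot, y to its left, z up, the work surface at z = 0. Lengths are in mm, angles in rad, forces in N, time in s.
With the tool pointing down it reaches from about 400 to 850 mm from the base axis. Payload 4.5 kg.
Tool frame: the origin (TCP) lies midway between the tips of the shut fingers; the grasp point (between the pads) lies bot.hold_point_z behind it (bot.hold_point_z is the distance from the TCP to the grasp point, in mm); z points along the fingers, y is the line along which they close (so a half turn about z gives the same grasp; the last joint's range is limited). The gripper opens to 88 mm and grips with 3 to 60 N. Pads are 18 mm wide; open, the fingers measure 123 mm over their backs; the gripper's body (75 mm by 187 mm) begins 45 mm behind the grasp point.
Start: joints at [1.262, 0.689, -0.195, 1.565, 0.157, 0.902, -0.215], TCP at [210.108, -588.649, 238.743] pointing down, gripper open.
Joint ranges: [-3.01, 3.01], [-0.46, 2.08], [-1.47, 1.51], [0.13, 2.56], [-1, 4.14], [0.04, 2.09], [-2.66, 2.66]. Speed limits (rad/s): [2.57, 2.57, 3.14, 3.14, 3.14, 3.14, 3.14].

### API

Orientations are given as a unit quaternion [x, y, z, w].
In Python, from plant import status, read_camera, camera_model, bot gives the robot as it stands.
- The arm moves only by the tool jog_arm, never from a script. Its argument "rows" is a list of rows, each a list of 7 numbers: the shift along the world's x, y, z in units of 1 m (1.0 is 1 m), then the turn, a rotation vector about the world's x, y, z in units of pi/2 rad (1.0 is pi/2 rad), then the opening, from 0 (shut) to 1 (fully open). In form: [[tx, ty, tz, ax, ay, az, gripper], ...]. A call has 1 to 12 rows; each row shifts and turns the commanded pose from where the row before left it; what a row does not reach is not made up. A row lasts 1/12 s, in which the tool goes at most 41.7 mm and 7.16 degrees, less where a joint would pass 70% of its speed; a pose out of reach is approached as far as the arm can. A call with a number of a shift or a turn outside -1 to 1 is refused whole. A call with a gripper value outside its range is refused whole. The fingers move at their own pace and stop on an object; "newtons" is the grip in N (left out, the last holds). Time passes only in rows, so rows that do not move let the fingers close. It gives the time, the measured TCP pose, the force, the opening and the grip force at its end, in the units of the state.
- status.observe(): the state, without advancing time (a new reading comes with each control period).
- read_camera(name): name is "side" or "top" or "wrist"; returns the picture (420x560x3 uint8, red, green, blue); there is no depth.
- camera_model(name): a dict with "fx", "fy", "cx", "cy" (pixels), "position" and "orientation" of the camera in the world. Camera axes: x right, y up, looking along -z (the intrinsics and any distortion apply to the point x, -y, -z); pixel columns grow to the right and rows downward; lengths in mm; the calibration is good to about 2 mm. A picture is of the moment at which its call begins: read the wrist's pose just before it. camera_model takes no time and is no camera call; for the wrist camera it gives the pose at the moment of the call.
- bot.finish_job(): hands the job in; it is judged then, once.
The state is a dict: "time_s": time; "joint_pos": joint angles; "joint_velocities": joint speeds; "joint_efforts": joint torques, N m; "ee_pos": TCP position; "tcp_rot": TCP orientation; "force": force on the tool from outside, world axes, zero at the start; "ft_torque": the same for the moment, N m; "grip_width": opening from 0.0 (shut) to 1.0 (fully open); "grip_force": force on a finger pad.
Only numpy, scipy, OpenCV 4.12 (cv2) and the standard library are available. Lean on these libraries where they do the work, as an engineer would, in place of code of your own. Each camera call takes 0.05 s, during which the arm holds its last target. There are 200 camera calls.

## Working session

There is one attempt and no reset: what is moved stays moved. The work goes in short steps, Python scripts to look and compute and a tool call to move; the robot and the scene stay as the last step left them, time stands still between calls to the robot, and variables do not carry over. Pictures are saved under pics/ and viewed, at most 10 in all, crops included, and the job is handed in when it is done.

Besides the shell and the picture viewer there is one more tool, called by a JSON object that holds its "api" and its "payload". jog_arm: Moves the arm, as the interface text tells. Its arguments: {"type":"object","properties":{"rows":{"type":"array"},"newtons":{"type":"number"}},"required":["rows"]}

```bash
mkdir -p pics; python3 - <<'E'
from plant import status, read_camera, camera_model, bot
import cv2
for n in("top","side"):
    im=read_camera(n); cv2.imwrite(f"pics/{n}0.png",cv2.resize(im[:,:,::-1],(800,600),interpolation=cv2.INTER_CUBIC))
    print(camera_model(n))
s=status.observe();print(s["time_s"],s["tcp_rot"],s["ee_pos"],s["force"],s["grip_width"],bot.hold_point_z)
print(camera_model("wrist"))
E
```

```text
{'fx': 489.8304285094682, 'fy': 489.8304285094682, 'cx': 272.8474113699466, 'cy': 206.34010944366887, 'position': array([379.92169659,  39.53653597, 929.57581577]), 'orientation': array([-0.01207072,  0.0295239 ,  0.71030809, -0.70316787])}
{'fx': 464.4574993975521, 'fy': 464.4574993975521, 'cx': 278.9533325929467, 'cy': 202.32553395738614, 'position': array([336.25777374, 711.12289705, 474.45739833]), 'orientation': array([-0.03465593,  0.48467281,  0.8713116 , -0.06860996])}
0.1 [ 9.85342135e-01  1.70587840e-01 -2.15836554e-04 -7.86618389e-04] [ 209.81763542 -588.12909903  238.01005033] [ 0.31758821  0.61262592 -0.0432873 ] 1.0016537906385257 18.700000000000003
{'fx': 325.1855848562545, 'fy': 325.1855848562545, 'cx': 283.0011657096369, 'cy': 210.58017184846003, 'position': array([ 271.68709073, -565.78263215,  383.52753223]), 'orientation': array([-0.10501463,  0.07477982, -0.57147562,  0.81042922])}
```

View pics/top0.png

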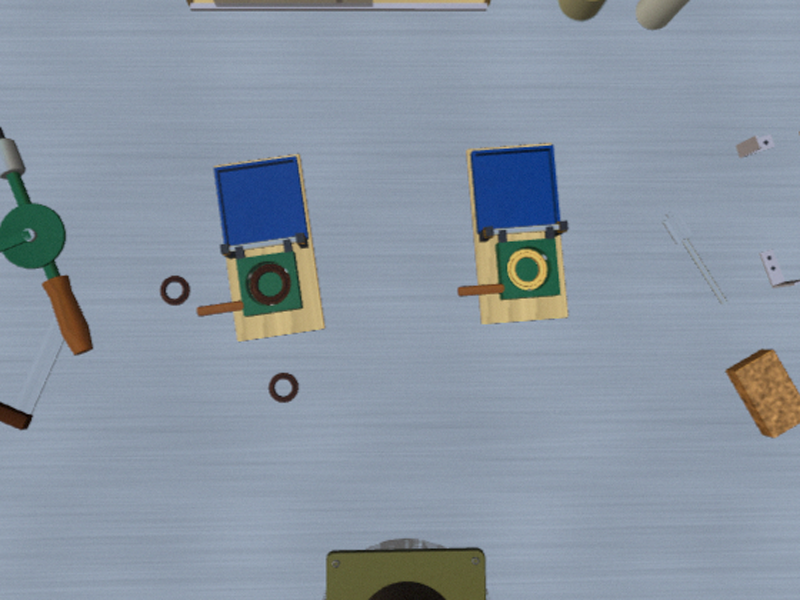

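View pics/side0.png

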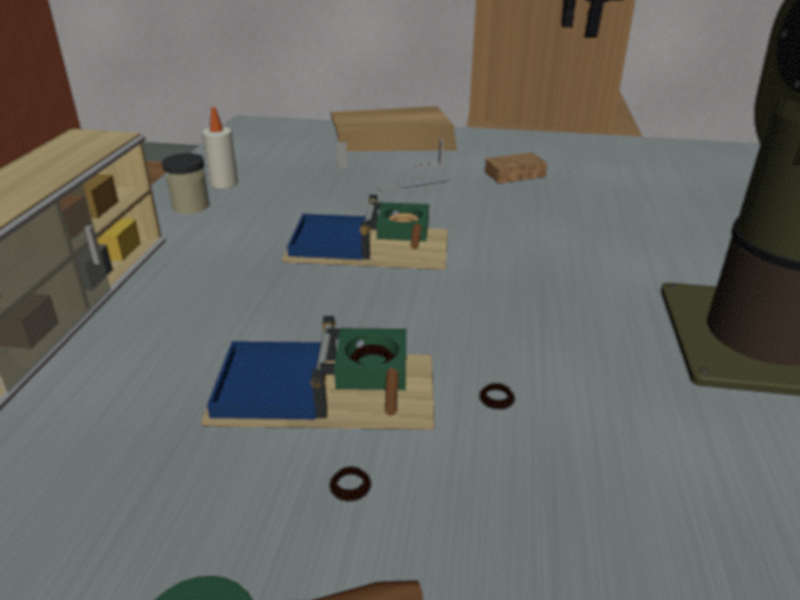

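The top view shows the walnut rig on the left (base corners about (237,341), (325,328), (299,153); handle tip (199,311)) and the beech rig on the right. In the side view the walnut rig is the nearer one, with its handle from (392,372) to (391,412).

```bash
cat > h.py <<'E'
import numpy as np
from plant import status, read_camera, camera_model, bot
from scipy.spatial.transform import Rotation as R
from scipy.optimize import least_squares
def proj(m,P):
    p=R.from_quat(m["orientation"]).inv().apply(np.atleast_2d(P)-m["position"])
    return np.c_[m["cx"]+m["fx"]*p[:,0]/-p[:,2], m["cy"]-m["fy"]*p[:,1]/-p[:,2]]
def tri(obs,x0=(500,150,50)):
    r=least_squares(lambda X:np.concatenate([proj(m,X)[0]-uv for m,uv in obs]),x0)
    return r.x, np.abs(r.fun).max()
def rig(p,Q):
    c,s=np.cos(p[2]),np.sin(p[2]); Q=np.atleast_2d(Q).astype(float)
    return np.c_[p[0]+c*Q[:,0]-s*Q[:,1],p[1]+s*Q[:,0]+c*Q[:,1],Q[:,2]]
E
python3 - <<'E'
from h import *
T,S=camera_model("top"),camera_model("side"); k=1/1.42857
a=np.array
for t,s in [((199,311.5),(391,411)),((242,306.5),(392.5,373))]:
    print(tri([(T,a(t)*k),(S,a(s)*k)]))
# rig fit
tq=a([[-118,58,8],[-118,-58,8],[118,-58,8],[-86,36,68],[-86,-36,68],[-72,92,55]]);tu=a([[237,341],[325,328],[299,153],[243,317],[302,308],[199,311.5]])*k
sq=a([[-118,58,0],[118,58,0],[-72,92,55]]);su=a([[434,427],[204,426],[391,411]])*k
f=lambda p:np.r_[proj(T,rig(p,tq))-tu,proj(S,rig(p,sq))-su].ravel()
r=least_squares(f,[500,150,0.1],loss="soft_l1");print(r.x);print(f(r.x).reshape(-1,2).round(1))
print(rig(r.x,[[-72,66,55],[72,66,55],[50,0,87],[0,66,127]]))
E
```

```text
(array([411.87864836, 255.03904002,  54.24007706]), np.float64(0.5018439942095085))
(array([418.55987441, 201.72392522,  55.5521586 ]), np.float64(0.0814607302472723))
[4.97343347e+02 1.74914702e+02 1.47088251e-01]
[[ 1.1  1.8]
 [ 1.   1.1]
 [ 0.3  0.9]
 [ 0.1 -1.2]
 [-0.4 -1.3]
 [-0.2  0.1]
 [ 1.2  1.3]
 [-0.9  0.5]
 [-1.  -0.4]]
[[416.44794472 229.6498264   55.        ]
 [558.89303447 250.75424316  55.        ]
 [546.80344788 182.24262446  87.        ]
 [487.67048959 240.20203478 127.        ]]
```

{"api": "jog_arm", "payload": {"rows": [[0.0225, 0.0273, 0, 0, 0, 0.0365, 1], [0.0225, 0.0273, 0, 0, 0, 0.0365, 1], [0.0225, 0.0273, 0, 0, 0, 0.0365, 1], [0.0225, 0.0273, 0, 0, 0, 0.0365, 1], [0.0225, 0.0273, 0, 0, 0, 0.0365, 1], [0.0225, 0.0273, 0, 0, 0, 0.0365, 1], [0.0225, 0.0273, 0, 0, 0, 0.0365, 1], [0.0225, 0.0273, 0, 0, 0, 0.0365, 1], [0.0225, 0.0273, 0, 0, 0, 0.0365, 1], [0.0225, 0.0273, 0, 0, 0, 0.0365, 1], [0.0225, 0.0273, 0, 0, 0, 0.0365, 1], [0.0225, 0.0273, 0, 0, 0, 0.0365, 1]]}}

```text
time_s: 1.1
ee_pos: [480.7, -259.5, 238.5]
tcp_rot: [0.869, 0.494, -0.0, -0.0]
force: [0.4, -0.4, -0.1]
grip_width: 1.001
grip_force: 0.0
```

{"api": "jog_arm", "payload": {"rows": [[0.005, 0.028, 0, 0, 0, 0.0365, 1], [0.005, 0.028, 0, 0, 0, 0.0365, 1], [0.005, 0.028, 0, 0, 0, 0.0365, 1], [0.005, 0.028, 0, 0, 0, 0.0365, 1], [0.005, 0.028, 0, 0, 0, 0.0365, 1], [0.005, 0.028, 0, 0, 0, 0.0365, 1], [0.005, 0.028, 0, 0, 0, 0.0365, 1], [0.005, 0.028, 0, 0, 0, 0.0365, 1], [0.005, 0.028, 0, 0, 0, 0.0365, 1], [0.005, 0.028, 0, 0, 0, 0.0365, 1], [0.005, 0.028, 0, 0, 0, 0.0365, 1], [0.005, 0.028, 0, 0, 0, 0.0365, 1]]}}

```text
time_s: 2.1
ee_pos: [539.9, 76.1, 238.4]
tcp_rot: [0.652, 0.758, -0.0, -0.0]
force: [0.6, 0.4, -0.6]
grip_width: 0.996
grip_force: 0.0
```

{"api": "jog_arm", "payload": {"rows": [[-0.0177, 0.0219, -0.012, 0, 0, 0, 1], [-0.0177, 0.0219, -0.012, 0, 0, 0, 1], [-0.0177, 0.0219, -0.012, 0, 0, 0, 1], [-0.0177, 0.0219, -0.012, 0, 0, 0, 1], [-0.0177, 0.0219, -0.012, 0, 0, 0, 1], [-0.0177, 0.0219, -0.012, 0, 0, 0, 1], [-0.0177, 0.0219, -0.012, 0, 0, 0, 1], [0, 0, 0, 0, 0, 0, 1], [0, 0, 0, 0, 0, 0, 1]]}}

```text
time_s: 2.85
ee_pos: [414.7, 229.5, 154.2]
tcp_rot: [0.651, 0.759, -0.001, -0.0]
force: [0.7, -0.3, -0.2]
grip_width: 1.0
grip_force: 0.0
```

```bash
python3 - <<'E'
from h import *
import cv2
m=camera_model("wrist"); im=read_camera("wrist"); cv2.imwrite("pics/w1.png",cv2.resize(im[:,:,::-1],(800,600),interpolation=cv2.INTER_CUBIC))
s=status.observe();print(s["joint_pos"],m)
p=[497.34,174.9,.147]
print((proj(m,rig(p,[[-72,66,55],[-72,92,55],[-72,36,55],[-118,58,8]]))*1.42857).round())
E
```

```text
[-0.36013611  0.66081614 -0.37971057  2.08495765  0.50952761  0.48617318
 -0.97506006] {'fx': 325.1855848562545, 'fy': 325.1855848562545, 'cx': 283.0011657096369, 'cy': 210.58017184846003, 'position': array([405.02595167, 294.90262099, 299.6977454 ]), 'orientation': array([-0.12911722, -0.00922597,  0.07536623,  0.98871814])}
[[407. 303.]
 [408. 256.]
 [407. 355.]
 [336. 296.]]
```

View pics/w1.png

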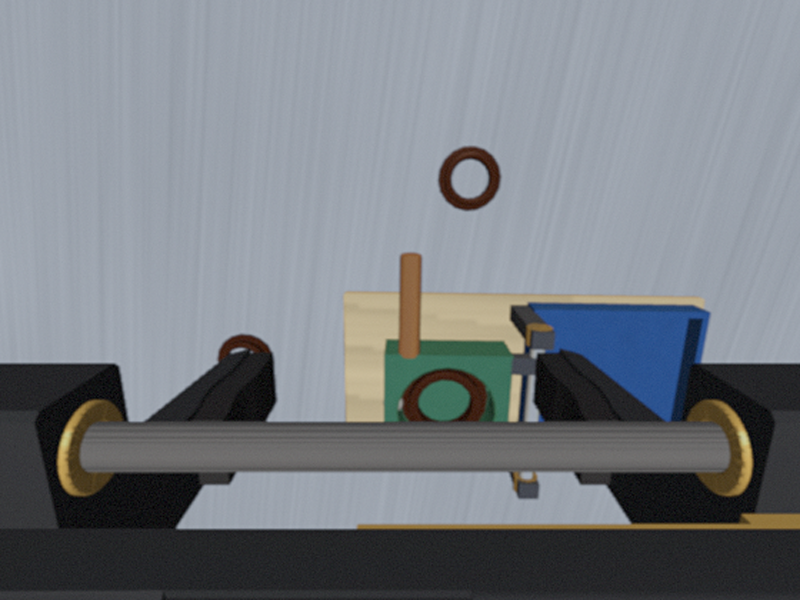

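The wrist view shows the peg from its tip at (411,256) to its root at (409,357), the mould's near edge (385,341)–(507,342) and a base corner at (344,293). The peg is about 1.5 mm further in +x than predicted, so I'm refitting with all three views.

```bash
python3 - <<'E'
from h import *
T,S,W=camera_model("top"),camera_model("side"),camera_model("wrist"); k=1/1.42857
a=np.array
tq=a([[-86,36,59],[-86,-36,59],[-72,92,55]]);tu=a([[243,317],[302,308],[199,311.5]])*k
sq=a([[-72,92,55],[-72,36,55]]);su=a([[391,411],[392.5,373]])*k
wq=a([[-72,92,55],[-72,36,55],[-86,36,59],[-14,36,59]]);wu=a([[411,256],[409.5,357],[385,341],[507,342]])*k
bt=a([[-118,58,8],[-118,-58,8],[118,-58,8]]);btu=a([[237,341],[325,328],[299,153]])*k
bs=a([[-118,58,0],[118,58,0]]);bsu=a([[434,427],[204,426]])*k
bw=a([[-118,58,8],[118,58,8]]);bwu=a([[344,293],[703,298]])*k
def f(p):
    o=a([p[3],0,0])
    return np.r_[proj(T,rig(p,tq))-tu,proj(S,rig(p,sq))-su,proj(W,rig(p,wq))-wu,proj(T,rig(p,bt+o))-btu,proj(S,rig(p,bs+o))-bsu,proj(W,rig(p,bw+o))-bwu].ravel()
r=least_squares(f,[500,150,0.1,0],loss="soft_l1");print(r.x);print(f(r.x).reshape(-1,2).round(1).tolist())
print(rig(r.x,[[-72,66,55],[72,66,55],[50,0,87],[0,66,127]]))
E
```

```text
[4.97592786e+02 1.74299769e+02 1.35486235e-01 2.50912394e+00]
[[0.8, -1.3], [-0.0, -0.9], [-0.4, -0.6], [-1.9, -0.3], [-1.7, -0.5], [-2.4, -2.5], [-2.4, -3.9], [-2.9, 8.9], [2.7, 9.3], [0.4, 0.0], [0.4, 0.1], [1.2, -0.3], [-1.1, 1.6], [-2.8, -0.5], [-3.4, -0.4], [-0.0, -0.7]]
[[417.33785188 229.96973844  55.        ]
 [560.01820299 249.42012172  55.        ]
 [547.13457501 181.05337446  87.        ]
 [488.67802743 239.69493008 127.        ]]
```

{"api": "jog_arm", "payload": {"rows": [[0.001, 0, -0.02, 0, 0, 0, 1], [0.001, 0, -0.02, 0, 0, 0, 1], [0.001, 0, -0.02, 0, 0, 0, 1], [0, 0, -0.02, 0, 0, 0, 1], [0, 0, -0.02, 0, 0, 0, 1], [0, 0, -0.017, 0, 0, 0, 1], [0, 0, 0, 0, 0, 0, 1], [0, 0, 0, 0, 0, 0, 1]], "newtons": 20}}

```text
time_s: 3.57
ee_pos: [419.9, 226.9, 37.6]
tcp_rot: [0.654, 0.757, -0.001, 0.0]
force: [-0.2, 0.7, -0.2]
grip_width: 1.002
grip_force: 0.0
```

{"api": "jog_arm", "payload": {"rows": [[0, 0, 0, 0, 0, 0, 0.3], [0, 0, 0, 0, 0, 0, 0.3], [0, 0, 0, 0, 0, 0, 0.05], [0, 0, 0, 0, 0, 0, 0.05], [0, 0, 0, 0, 0, 0, 0.05], [0, 0, 0, 0, 0, 0, 0.05], [0, 0, 0, 0, 0, 0, 0.05], [0, 0, 0, 0, 0, 0, 0.05]], "newtons": 20}}

```text
time_s: 4.23
ee_pos: [419.2, 228.3, 37.8]
tcp_rot: [0.653, 0.757, 0.0, 0.0]
force: [-0.0, -0.9, -0.2]
grip_width: 0.416
grip_force: 0.0
```

{"api": "jog_arm", "payload": {"rows": [[0, 0, 0, 0, 0, 0, 0.05], [0, 0, 0, 0, 0, 0, 0.05], [0, 0, 0, 0, 0, 0, 0.05], [0, 0, 0, 0, 0, 0, 0.05], [0, 0, 0, 0, 0, 0, 0.05], [0, 0, 0, 0, 0, 0, 0.05], [0, 0, 0, 0, 0, 0, 0.05], [0, 0, 0, 0, 0, 0, 0.05]]}}

```text
time_s: 4.9
ee_pos: [417.5, 228.0, 37.6]
tcp_rot: [0.653, 0.758, -0.001, -0.001]
force: [-6.1, 0.4, 1.9]
grip_width: 0.121
grip_force: 19.9
```

{"api": "jog_arm", "payload": {"rows": [[0.0006, 0.0001, 0.0094, 0, 0, 0, 0.05], [0.0018, 0.00025, 0.0092, 0, 0, 0, 0.05], [0.003, 0.0004, 0.0089, 0, 0, 0, 0.05], [0.0041, 0.0006, 0.0084, 0, 0, 0, 0.05], [0.0052, 0.00075, 0.0078, 0, 0, 0, 0.05], [0.0061, 0.00085, 0.0071, 0, 0, 0, 0.05]]}}

```text
time_s: 5.4
ee_pos: [434.4, 230.2, 88.1]
tcp_rot: [0.652, 0.758, -0.004, -0.002]
force: [-13.0, 0.6, 2.8]
grip_width: 0.124
grip_force: 20.0
```

{"api": "jog_arm", "payload": {"rows": [[0.006, 0.001, 0.0062, 0, 0, 0, 0.05], [0.0067, 0.0011, 0.0052, 0, 0, 0, 0.05], [0.0083, 0.0012, 0.0042, 0, 0, 0, 0.05], [0.0088, 0.00125, 0.003, 0, 0, 0, 0.05], [0.0091, 0.0013, 0.0018, 0, 0, 0, 0.05], [0.0093, 0.0013, 0.0006, 0, 0, 0, 0.05]]}}

```text
time_s: 5.9
ee_pos: [486.0, 237.5, 111.2]
tcp_rot: [0.653, 0.758, -0.002, -0.0]
force: [-5.9, -3.0, 10.7]
grip_width: 0.125
grip_force: 20.1
```

{"api": "jog_arm", "payload": {"rows": [[0.0093, 0.0013, 0.0004, 0, 0, 0, 0.05], [0.0091, 0.0013, -0.0012, 0, 0, 0, 0.05], [0.0088, 0.00125, -0.003, 0, 0, 0, 0.05], [0.0083, 0.0012, -0.0042, 0, 0, 0, 0.05], [0.0077, 0.0011, -0.0052, 0, 0, 0, 0.05], [0.007, 0.001, -0.0062, 0, 0, 0, 0.05]]}}

```text
time_s: 6.4
ee_pos: [538.3, 244.6, 89.1]
tcp_rot: [0.653, 0.757, -0.001, -0.0]
force: [-5.3, -1.9, -0.6]
grip_width: 0.122
grip_force: 20.0
```

{"api": "jog_arm", "payload": {"rows": [[0.0061, 0.00085, -0.0071, 0, 0, 0, 0.05], [0.0052, 0.00075, -0.0078, 0, 0, 0, 0.05], [0.0041, 0.0006, -0.0084, 0, 0, 0, 0.05], [0.003, 0.0004, -0.0089, 0, 0, 0, 0.05], [0.0018, 0.00025, -0.0092, 0, 0, 0, 0.05], [0.0006, 0.0001, -0.0094, 0, 0, 0, 0.05], [0, 0, -0.0015, 0, 0, 0, 0.05], [0, 0, 0, 0, 0, 0, 0.05]]}}

```text
time_s: 7.07
ee_pos: [560.0, 247.6, 36.8]
tcp_rot: [0.653, 0.757, -0.0, 0.001]
force: [0.0, -2.6, -4.5]
grip_width: 0.11
grip_force: 20.1
```

{"api": "jog_arm", "payload": {"rows": [[0, 0, -0.001, 0, 0, 0, 0.05], [0, 0, -0.001, 0, 0, 0, 0.05], [0, 0, -0.001, 0, 0, 0, 0.05], [0, 0, 0, 0, 0, 0, 0.05], [0, 0, 0, 0, 0, 0, 0.05]]}}

```text
time_s: 7.48
ee_pos: [560.0, 247.7, 35.3]
tcp_rot: [0.653, 0.757, 0.0, 0.001]
force: [0.3, -4.6, 2.4]
grip_width: 0.114
grip_force: 19.6
```

{"api": "jog_arm", "payload": {"rows": [[0, 0, -0.0015, 0, 0, 0, 0.05], [0, 0, -0.0015, 0, 0, 0, 0.05], [0, 0, 0, 0, 0, 0, 0.05], [0, 0, 0, 0, 0, 0, 0.05]]}}

```text
time_s: 7.82
ee_pos: [560.1, 247.8, 32.6]
tcp_rot: [0.653, 0.757, 0.0, 0.001]
force: [1.2, -4.7, 4.1]
grip_width: 0.111
grip_force: 19.4
```

{"api": "jog_arm", "payload": {"rows": [[0, 0, -0.0015, 0, 0, 0, 0.05], [0, 0, -0.0015, 0, 0, 0, 0.05], [0, 0, 0, 0, 0, 0, 0.05], [0, 0, 0, 0, 0, 0, 0.05]]}}

```text
time_s: 8.15
ee_pos: [560.1, 248.1, 31.1]
tcp_rot: [0.653, 0.757, 0.001, 0.001]
force: [-1.4, -6.7, 14.6]
grip_width: 0.106
grip_force: 18.5
```

{"api": "jog_arm", "payload": {"rows": [[0, 0, 0, 0, 0, 0, 0.5], [0, 0, 0, 0, 0, 0, 0.5], [0, 0, 0, 0, 0, 0, 0.5], [0, 0, 0, 0, 0, 0, 0.5], [0, 0, 0, 0, 0, 0, 0.5], [0, 0, 0.025, 0, 0, 0, 0.5], [0, 0, 0.03, 0, 0, 0, 0.5], [0, 0, 0.03, 0, 0, 0, 0.5], [0, 0, 0.03, 0, 0, 0, 0.5], [0, 0, 0.015, 0, 0, 0, 0.1], [0, 0, 0, 0, 0, 0, 0], [0, 0, 0, 0, 0, 0, 0]]}}

```text
time_s: 9.15
ee_pos: [559.5, 248.7, 159.2]
tcp_rot: [0.653, 0.757, 0.001, 0.0]
force: [0.0, -0.4, -0.1]
grip_width: 0.299
grip_force: 0.0
```

```bash
python3 - <<'E'
from h import *
import cv2
m=camera_model("wrist"); w=read_camera("wrist"); s=read_camera("side")
cv2.imwrite("pics/w2.png",cv2.resize(w[:,:,::-1],(800,600),interpolation=cv2.INTER_CUBIC))
cv2.imwrite("pics/s2.png",cv2.resize(s[210:320,120:320,::-1],(800,440),interpolation=cv2.INTER_CUBIC))
p=[497.6,174.3,.136]
print((proj(m,rig(p,[[72,92,55],[72,36,55],[50,0,87]]))*1.42857).round())
print((proj(camera_model("side"),rig(p,[[72,92,55],[72,36,55],[50,0,87]]))-[120,210]).round(1)*4)
E
```

```text
[[405. 253.]
 [404. 350.]
 [361. 436.]]
[[172.8 302.4]
 [208.8 195.6]
 [280.   65.2]]
```

View pics/w2.png

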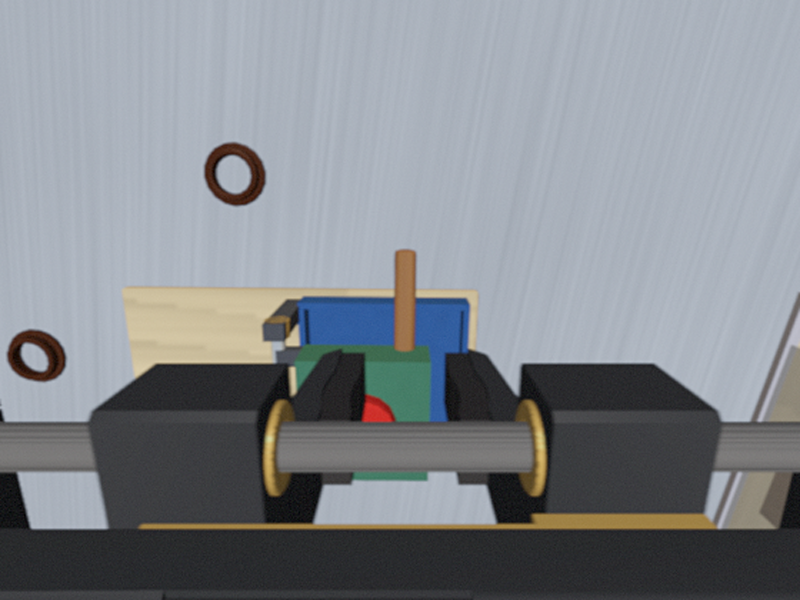

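View pics/s2.png

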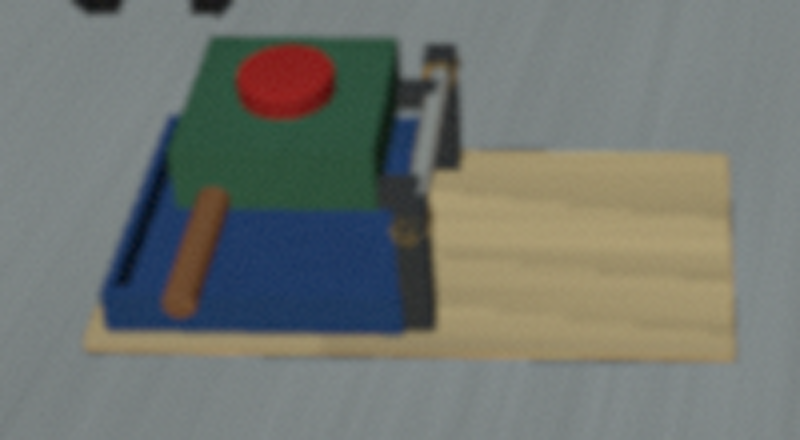

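The mould is turned over: the side crop shows the peg tip at (180,302) and the red cap on top at (286,75), and the wrist picture has the peg within 1 px of the prediction. Next I move the shut fingers above the cap.

{"api": "jog_arm", "payload": {"rows": [[-0.0025, -0.0132, 0, 0, 0, 0, 0], [-0.0025, -0.0132, 0, 0, 0, 0, 0], [-0.0025, -0.0132, -0.01, 0, 0, 0, 0], [-0.0025, -0.0132, -0.02, 0, 0, 0, 0], [-0.0025, -0.0132, -0.02, 0, 0, 0, 0], [0, 0, -0.009, 0, 0, 0, 0], [0, 0, 0, 0, 0, 0, 0], [0, 0, 0, 0, 0, 0, 0]]}}

```text
time_s: 9.92
ee_pos: [546.5, 182.8, 99.6]
tcp_rot: [0.653, 0.757, -0.0, -0.0]
force: [0.1, 0.4, 0.9]
grip_width: 0.007
grip_force: 0.0
```

```bash
python3 - <<'E'
from h import *
import cv2
s=read_camera("side")
cv2.imwrite("pics/s3.png",cv2.resize(s[180:290,120:260,::-1],(700,550),interpolation=cv2.INTER_CUBIC))
st=status.observe();print(st["ee_pos"],st["grip_width"])
print(((proj(camera_model("side"),[st["ee_pos"],[547,182,87]])-[120,180])*5).round(1))
E
```

```text
[547.05262139 183.59317676 100.32599572] 0.008135864018634162
[[343.  198.4]
 [349.4 233.4]]
```

View pics/s3.png

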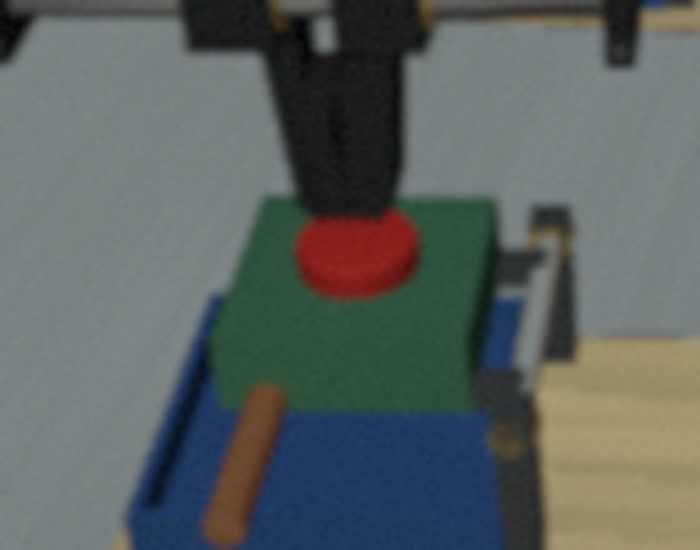

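The side crop shows the fingertips at about (347,210), just above the cap at (357,244). That puts them about 3 mm too far in +x, so I correct and press.

{"api": "jog_arm", "payload": {"rows": [[-0.0025, 0, -0.004, 0, 0, 0, 0], [0, 0, -0.006, 0, 0, 0, 0], [0, 0, -0.004, 0, 0, 0, 0], [0, 0, -0.003, 0, 0, 0, 0], [0, 0, -0.003, 0, 0, 0, 0], [0, 0, -0.002, 0, 0, 0, 0], [0, 0, 0, 0, 0, 0, 0]]}}

```text
time_s: 10.55
ee_pos: [544.3, 183.3, 77.7]
tcp_rot: [0.653, 0.758, 0.001, -0.0]
force: [-0.6, 1.4, 3.2]
grip_width: 0.001
grip_force: 1.6
```

{"api": "jog_arm", "payload": {"rows": [[0, 0, -0.002, 0, 0, 0, 0], [0, 0, -0.002, 0, 0, 0, 0], [0, 0, 0, 0, 0, 0, 0]]}}

```text
time_s: 10.8
ee_pos: [544.4, 183.3, 77.2]
tcp_rot: [0.653, 0.758, 0.001, 0.001]
force: [-7.1, -2.2, 30.7]
grip_width: 0.003
grip_force: 15.4
```

{"api": "jog_arm", "payload": {"rows": [[0, 0, 0, 0, 0, 0, 0], [0, 0, 0, 0, 0, 0, 0], [0, 0, 0.01, 0, 0, 0, 0], [0, 0, 0.03, 0, 0, 0, 0], [0, 0, 0.03, 0, 0, 0, 0], [-0.02, 0, 0.03, 0, 0, 0, 0], [-0.03, 0, 0.03, 0, 0, 0, 0], [-0.03, 0, 0.02, 0, 0, 0, 0], [-0.03, 0, 0, 0, 0, 0, 0], [0, 0, 0, 0, 0, 0, 0], [0, 0, 0, 0, 0, 0, 0]]}}

```text
time_s: 11.72
ee_pos: [433.6, 181.7, 223.6]
tcp_rot: [0.652, 0.758, -0.001, 0.0]
force: [0.3, 0.1, -0.8]
grip_width: 0.003
grip_force: 0.0
```

```bash
python3 - <<'E'
from h import *
import cv2
s=read_camera("side")[200:320,120:320,::-1]
cv2.imwrite("pics/s4.png",cv2.resize(cv2.convertScaleAbs(s,alpha=1.5,beta=20),(800,480),interpolation=cv2.INTER_CUBIC))
E
```

```text
(no output)
```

View pics/s4.png

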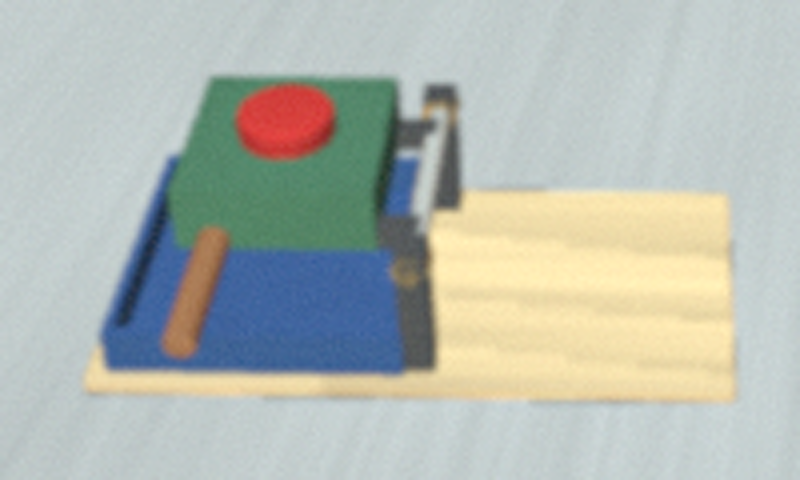

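The side crop still shows the mould over and the cap sprung back out, but the ring is hidden. I'll tilt the wrist camera to look under the mould.

{"api": "jog_arm", "payload": {"rows": [[0.014, 0.014, 0, 0, 0, 0, 0], [0.014, 0.014, 0, -0.07, -0.01, 0, 0], [0.014, 0.014, 0, -0.07, -0.01, 0, 0], [0.014, 0.014, 0, -0.07, -0.01, 0, 0], [0.014, 0.014, 0, -0.07, -0.01, 0, 0], [0.014, 0.014, 0, -0.07, -0.01, 0, 0], [0.014, 0.01, 0, -0.07, -0.01, 0, 0], [0.012, 0.009, 0, -0.07, -0.01, 0, 0], [0.011, 0, -0.02, -0.07, -0.01, 0, 0], [0, 0, -0.03, 0, 0, 0, 0], [0, 0, -0.03, 0, 0, 0, 0], [0, 0, -0.02, 0, 0, 0, 0]]}}

```text
time_s: 12.77
ee_pos: [555.5, 284.9, 118.5]
tcp_rot: [0.589, 0.684, -0.285, 0.324]
force: [-0.1, -0.8, 0.5]
grip_width: 0.006
grip_force: 0.0
```

```bash
python3 - <<'E'
from h import *
import cv2
m=camera_model("wrist"); w=read_camera("wrist")
cv2.imwrite("pics/w5.png",cv2.resize(cv2.convertScaleAbs(w[::-1,::-1,::-1],alpha=1.5,beta=15),(800,600),interpolation=cv2.INTER_CUBIC))
print(m["position"],status.observe()["ee_pos"],proj(m,[[547,181,20]]))
E
```

```text
[533.33495182 438.54538471 158.72788193] [554.23886161 283.67796989 115.58659955] [[257.5719386  185.85331655]]
```

View pics/w5.png

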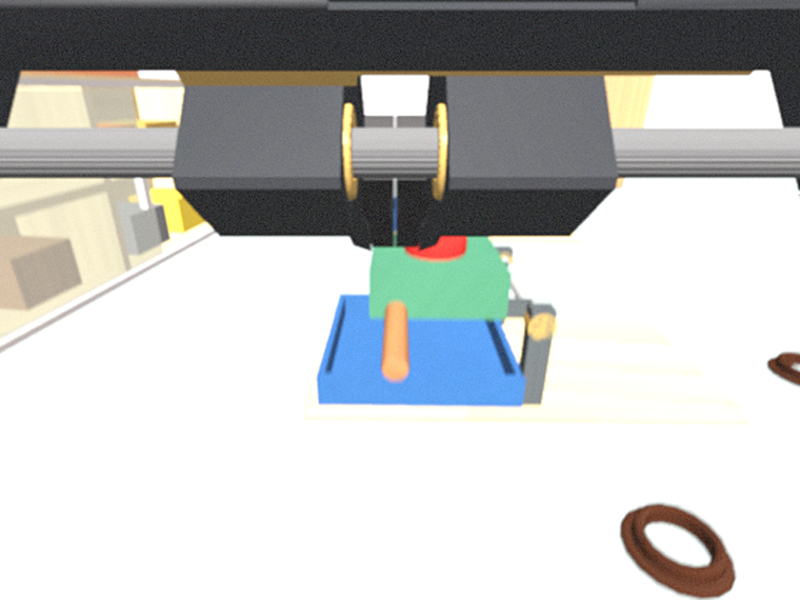

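The tilted wrist view shows the tray floor as plain blue at around (432,345), with no ring visible. I'm computing where the ring should appear.

```bash
python3 - <<'E'
from h import *
m=camera_model("wrist"); p=[497.6,174.3,.136]
N=["mould low edge far","mould low edge hinge","ring near floor","ring near top","ring mid","rim in near","rim out far","floor near inner","floor far inner-x", "peg tip","cap","mould up edge far"]
Q=[[86,36,51],[14,36,51],[50,27,12],[50,27,16],[50,0,24],[50,50,26],[112,53,26],[50,50,12],[109,-50,26],[72,92,55],[50,0,87],[86,36,77]]
for n,u in zip(N,(np.array([560,420])-proj(m,rig(p,Q)))*1.42857): print(n,u.round())
E
```

```text
mould low edge far [367. 311.]
mould low edge hinge [504. 313.]
ring near floor [431. 366.]
ring near top [432. 360.]
ring mid [429. 326.]
rim in near [435. 367.]
rim out far [315. 368.]
floor near inner [434. 389.]
floor far inner-x [343. 290.]
peg tip [392. 361.]
cap [434. 227.]
mould up edge far [366. 264.]
```

The ring should appear near (430,345), so it is still stuck. I'll go back and press again slowly, watching force and depth.

{"api": "jog_arm", "payload": {"rows": [[0, 0, 0.02, 0.07, 0.01, 0, 0], [-0.001, -0.0145, 0.01, 0.07, 0.01, 0, 0], [-0.001, -0.0145, 0, 0.07, 0.01, 0, 0], [-0.001, -0.0145, 0, 0.07, 0.01, 0, 0], [-0.001, -0.0145, 0, 0.07, 0.01, 0, 0], [-0.001, -0.0145, 0, 0.07, 0.01, 0, 0], [-0.001, -0.0145, 0, 0.07, 0.01, 0, 0], [-0.001, -0.0145, -0.01, 0.07, 0.01, 0, 0], [0, 0, -0.03, 0, 0, 0, 0], [0, 0, 0, 0, 0, 0, 0], [0, 0, 0, 0, 0, 0, 0]]}}

```text
time_s: 13.73
ee_pos: [549.4, 182.3, 112.7]
tcp_rot: [0.654, 0.757, -0.001, -0.0]
force: [0.4, 1.3, -0.4]
grip_width: 0.005
grip_force: 0.0
```

{"api": "jog_arm", "payload": {"rows": [[-0.003, 0.0005, -0.01, 0, 0, 0, 0], [0, 0, -0.014, 0, 0, 0, 0], [0, 0, 0, 0, 0, 0, 0], [0, 0, 0, 0, 0, 0, 0]]}}

```text
time_s: 14.07
ee_pos: [545.8, 187.2, 90.1]
tcp_rot: [0.651, 0.759, 0.001, 0.0]
force: [0.3, -0.8, 0.4]
grip_width: 0.004
grip_force: 0.0
```

{"api": "jog_arm", "payload": {"rows": [[0, 0, -0.003, 0, 0, 0, 0], [0, 0, 0, 0, 0, 0, 0], [0, 0, 0, 0, 0, 0, 0]]}}

```text
time_s: 14.32
ee_pos: [546.3, 185.6, 87.1]
tcp_rot: [0.653, 0.758, 0.001, 0.0]
force: [0.3, 1.1, 0.7]
grip_width: 0.007
grip_force: 0.5
```

{"api": "jog_arm", "payload": {"rows": [[0, 0, -0.003, 0, 0, 0, 0], [0, 0, 0, 0, 0, 0, 0], [0, 0, 0, 0, 0, 0, 0]]}}

```text
time_s: 14.57
ee_pos: [546.1, 185.0, 83.6]
tcp_rot: [0.653, 0.757, 0.001, 0.0]
force: [0.6, 1.1, 1.6]
grip_width: 0.01
grip_force: 0.9
```

{"api": "jog_arm", "payload": {"rows": [[0, 0, -0.003, 0, 0, 0, 0], [0, 0, 0, 0, 0, 0, 0], [0, 0, 0, 0, 0, 0, 0]]}}

```text
time_s: 14.82
ee_pos: [546.1, 184.8, 80.4]
tcp_rot: [0.653, 0.757, 0.0, 0.0]
force: [0.7, 0.7, 2.9]
grip_width: 0.007
grip_force: 1.3
```

{"api": "jog_arm", "payload": {"rows": [[0, 0, -0.002, 0, 0, 0, 0], [0, 0, 0, 0, 0, 0, 0], [0, 0, 0, 0, 0, 0, 0]]}}

```text
time_s: 15.07
ee_pos: [546.0, 184.7, 78.4]
tcp_rot: [0.653, 0.757, 0.0, 0.0]
force: [0.4, 0.9, 2.8]
grip_width: 0.006
grip_force: 1.5
```

{"api": "jog_arm", "payload": {"rows": [[0, 0, -0.002, 0, 0, 0, 0], [0, 0, 0, 0, 0, 0, 0], [0, 0, 0, 0, 0, 0, 0]]}}

```text
time_s: 15.32
ee_pos: [546.0, 184.7, 77.4]
tcp_rot: [0.653, 0.758, 0.0, 0.0]
force: [-1.1, 0.8, 12.0]
grip_width: 0.006
grip_force: 5.9
```

{"api": "jog_arm", "payload": {"rows": [[0, 0, -0.002, 0, 0, 0, 0], [0, 0, 0, 0, 0, 0, 0], [0, 0, 0, 0, 0, 0, 0]]}}

```text
time_s: 15.57
ee_pos: [546.0, 184.8, 77.3]
tcp_rot: [0.653, 0.757, 0.001, 0.001]
force: [-4.6, -0.2, 26.9]
grip_width: 0.004
grip_force: 13.7
```

The cap travels softly from 87 to 77.4 mm and then hits a rigid stop, so it is fully down. I'll lift and look under the mould again, from lower and closer.

{"api": "jog_arm", "payload": {"rows": [[0, 0, 0.02, 0, 0, 0, 0], [0, 0, 0.03, 0, 0, 0, 0], [0, 0.02, 0.02, 0, 0, 0, 0], [0, 0.025, 0, -0.07, -0.01, 0, 0], [0, 0.025, 0, -0.07, -0.01, 0, 0], [0, 0.025, 0, -0.07, -0.01, 0, 0], [0, 0.02, 0, -0.07, -0.01, 0, 0], [0, 0, 0, -0.07, -0.01, 0, 0], [0, 0, -0.01, -0.07, -0.01, 0, 0], [0, 0, -0.02, -0.07, -0.01, 0, 0], [0, 0, -0.02, -0.07, -0.01, 0, 0], [0, 0, -0.02, -0.07, -0.01, 0, 0]]}}

```text
time_s: 16.57
ee_pos: [545.3, 299.7, 74.1]
tcp_rot: [0.572, 0.664, -0.317, 0.364]
force: [0.5, 0.1, -0.4]
grip_width: 0.01
grip_force: 0.0
```

```bash
python3 - <<'E'
from h import *
import cv2
m=camera_model("wrist"); w=read_camera("wrist"); np.save("w6.npy",w)
u=proj(m,rig([497.6,174.3,.136],[[86,36,51],[14,36,51],[50,27,14],[50,0,24],[50,-27,14],[109,53,26],[9,53,26],[72,92,55]]))
print(m["position"],status.observe()["ee_pos"]);print((np.array([560,420])-u).round().tolist())
f=w[::-1,::-1]
x0,y0=(560-u[:,0].max()-25),(420-u[:,1].max()-30)
x0,y0=int(x0),int(max(0,y0)); c=f[y0:y0+120,x0:x0+160,::-1]
cv2.imwrite("pics/w6.png",cv2.resize(c,(800,600),interpolation=cv2.INTER_CUBIC)); print(x0,y0)
E
```

```text
[522.40143051 456.89866482  96.46179672] [539.10581528 298.10857523  59.77103916]
[[249.0, 170.0], [345.0, 171.0], [296.0, 214.0], [294.0, 194.0], [293.0, 196.0], [216.0, 209.0], [355.0, 210.0], [264.0, 182.0]]
190 140
```

View pics/w6.png

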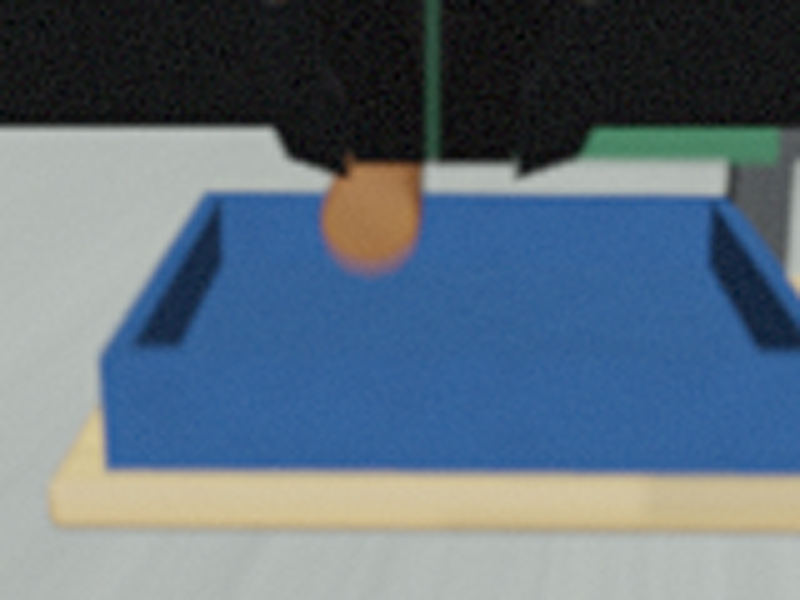

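The tray is clearly empty in this crop: blue floor, peg end at (370,215), no ring. The shut fingertips are roughly 30×18 mm, so they may catch the mould's back before the 36 mm cap is quite down. I'll press again with a single fingertip, gripper open.

{"api": "jog_arm", "payload": {"rows": [[0, 0, 0.025, 0.07, 0.01, 0, 0], [0, 0, 0.025, 0.07, 0.01, 0, 0], [0, 0, 0.025, 0.07, 0.01, 0, 0], [-0.007, -0.02, 0, 0.07, 0.01, 0, 1], [-0.007, -0.02, 0, 0.07, 0.01, 0, 1], [-0.007, -0.02, 0, 0.07, 0.01, 0, 1], [-0.007, -0.02, 0, 0.07, 0.01, 0, 1], [-0.007, -0.02, 0, 0.07, 0.01, 0, 1], [-0.007, -0.02, 0, 0.07, 0.01, 0, 1], [0, 0, 0, 0, 0, 0, 1], [0, 0, 0, 0, 0, 0, 1], [0, 0, 0, 0, 0, 0, 1]]}}

```text
time_s: 17.62
ee_pos: [503.7, 178.0, 149.7]
tcp_rot: [0.654, 0.757, -0.0, 0.0]
force: [-0.6, 1.1, 0.0]
grip_width: 0.662
grip_force: 0.0
```

```bash
python3 - <<'E'
from h import *
s=status.observe();print(s["ee_pos"],s["grip_width"],R.from_quat(s["tcp_rot"]).as_matrix().round(3).tolist())
E
```

```text
[503.73547331 177.97382947 149.72662452] 0.6624432039168328 [[-0.145, 0.989, 0.0], [0.989, 0.145, -0.0], [-0.001, 0.0, -1.0]]
```

{"api": "jog_arm", "payload": {"rows": [[-0.007, -0.003, -0.01, 0, 0, 0, 1], [0, 0, -0.01, 0, 0, 0, 1], [0, 0, -0.01, 0, 0, 0, 1], [0, 0, -0.01, 0, 0, 0, 1], [0, 0, -0.01, 0, 0, 0, 1], [0, 0, -0.005, 0, 0, 0, 1], [0, 0, 0, 0, 0, 0, 1], [0, 0, 0, 0, 0, 0, 1], [0, 0, 0, 0, 0, 0, 1]]}}

```text
time_s: 18.37
ee_pos: [497.0, 176.7, 94.5]
tcp_rot: [0.653, 0.757, 0.0, 0.0]
force: [-0.7, 0.5, 0.2]
grip_width: 0.996
grip_force: 0.0
```

```bash
python3 - <<'E'
from h import *
import cv2
s=read_camera("side")
cv2.imwrite("pics/s7.png",cv2.resize(s[180:290,120:260,::-1],(700,550),interpolation=cv2.INTER_CUBIC))
E
```

```text
(no output)
```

View pics/s7.png

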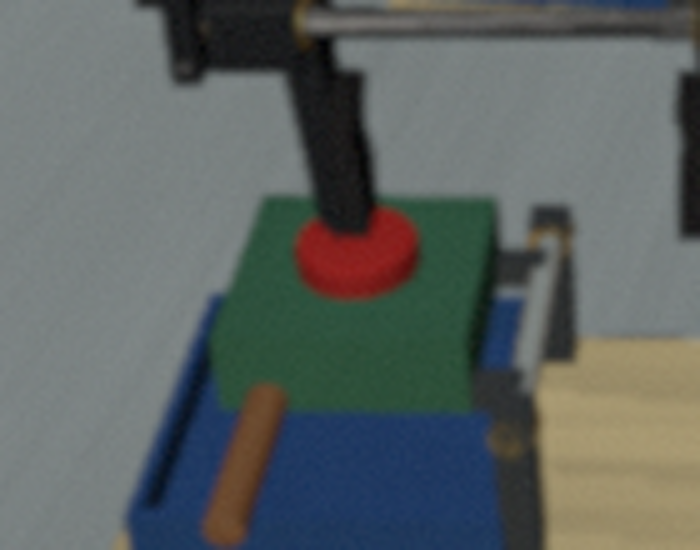

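The side crop shows one fingertip at (348,225) over the cap at (357,244). I shift 2.5 mm in -x and press.

{"api": "jog_arm", "payload": {"rows": [[-0.0025, -0.0005, -0.004, 0, 0, 0, 1], [0, 0, -0.004, 0, 0, 0, 1], [0, 0, -0.004, 0, 0, 0, 1], [0, 0, -0.004, 0, 0, 0, 1], [0, 0, 0, 0, 0, 0, 1], [0, 0, 0, 0, 0, 0, 1]]}}

```text
time_s: 18.92
ee_pos: [494.2, 175.9, 78.2]
tcp_rot: [0.653, 0.757, -0.0, 0.0]
force: [-0.9, 0.3, 3.4]
grip_width: 0.999
grip_force: 1.6
```

{"api": "jog_arm", "payload": {"rows": [[0, 0, -0.0015, 0, 0, 0, 1], [0, 0, 0, 0, 0, 0, 1], [0, 0, 0, 0, 0, 0, 1]]}}

```text
time_s: 19.17
ee_pos: [494.2, 176.0, 77.4]
tcp_rot: [0.653, 0.757, 0.0, 0.0]
force: [-2.0, -0.6, 8.1]
grip_width: 0.995
grip_force: 3.8
```

{"api": "jog_arm", "payload": {"rows": [[0, 0, -0.0015, 0, 0, 0, 1], [0, 0, 0, 0, 0, 0, 1], [0, 0, 0, 0, 0, 0, 1]]}}

```text
time_s: 19.42
ee_pos: [494.2, 175.9, 77.2]
tcp_rot: [0.653, 0.758, 0.0, 0.001]
force: [-6.0, -3.2, 20.2]
grip_width: 1.0
grip_force: 10.1
```

{"api": "jog_arm", "payload": {"rows": [[0, 0, 0.015, 0, 0, 0, 1], [0, 0, 0, 0, 0, 0, 1], [0, 0, -0.016, 0, 0, 0, 1], [0, 0, 0, 0, 0, 0, 1], [0, 0, 0, 0, 0, 0, 1], [0, 0, 0.015, 0, 0, 0, 1], [0, 0, 0, 0, 0, 0, 1], [0, 0, -0.015, 0, 0, 0, 1], [0, 0, 0, 0, 0, 0, 1], [0, 0, 0, 0, 0, 0, 1]]}}

```text
time_s: 20.25
ee_pos: [496.2, 176.8, 76.9]
tcp_rot: [0.653, 0.757, 0.003, 0.002]
force: [-4.8, -2.7, 28.9]
grip_width: 1.0
grip_force: 14.4
```

{"api": "jog_arm", "payload": {"rows": [[0, 0, 0.03, 0, 0, 0, 1], [0, 0, 0.03, 0, 0, 0, 0.3], [0.01, 0.03, 0, -0.07, -0.01, 0, 0], [0.01, 0.03, 0, -0.07, -0.01, 0, 0], [0.01, 0.03, 0, -0.07, -0.01, 0, 0], [0.01, 0.03, 0, -0.07, -0.01, 0, 0], [0.01, 0.01, 0, -0.07, -0.01, 0, 0], [0, 0, 0, -0.07, -0.01, 0, 0], [0, 0, 0, -0.07, -0.01, 0, 0], [0, 0, -0.015, -0.07, -0.01, 0, 0], [0, 0, -0.015, -0.07, -0.01, 0, 0], [0, 0, 0, -0.07, -0.01, 0, 0]]}}

```text
time_s: 21.25
ee_pos: [542.6, 306.1, 100.8]
tcp_rot: [0.552, 0.644, -0.349, 0.399]
force: [0.2, -0.9, -0.2]
grip_width: 0.193
grip_force: 0.0
```

{"api": "jog_arm", "payload": {"rows": [[0, 0, 0, -0.07, -0.01, 0, 0], [0, 0, 0, 0, 0, 0, 0], [0, 0, 0, 0, 0, 0, 0]]}}

```text
time_s: 21.5
ee_pos: [543.1, 305.7, 101.0]
tcp_rot: [0.533, 0.621, -0.378, 0.432]
force: [0.3, -0.2, 1.4]
grip_width: 0.008
grip_force: 0.0
```

```bash
cat > look.py <<'E'
from h import *
import cv2
m=camera_model("wrist"); w=read_camera("wrist"); np.save("w7.npy",w)
u=np.array([560,420])-proj(m,rig([497.6,174.3,.136],[[86,36,51],[14,36,51],[50,27,14],[50,0,24],[50,0,47],[109,53,26],[9,53,26],[72,92,55]]))
print(m["position"].round(),status.observe()["ee_pos"].round(1));print(u.round().tolist())
f=w[::-1,::-1].astype(int); x0,x1=int(u[:,0].min())-10,int(u[:,0].max())+10; y0,y1=int(u[:,1].min())-20,int(u[:,1].max())+12
def ch(p):
    r,g,b=p
    if max(p)<45:return '#'
    if b>1.4*r and b>1.15*g:return 'b'
    if g>1.3*r and g>1.1*b:return 'g'
    if r>1.3*b and r<75:return 'R'
    if r>1.4*b:return 'o'
    return '.'
for y in range(y0,y1,2):print(y,''.join(ch(f[y,x]) for x in range(x0,x1,2)))
E
python3 look.py
```

```text
[520. 464.  89.] [544.5 305.6 103.6]
[[248.0, 230.0], [341.0, 230.0], [293.0, 274.0], [292.0, 254.0], [292.0, 228.0], [214.0, 267.0], [352.0, 268.0], [262.0, 237.0]]
208 .......................gggggggggggggggggggggggggggggggggggggggggggggg...ggggggg
210 .......................gggggggggggggggggggggggggggggggggggggggggggggg.ooggggggg
212 .......................gggggggggggggggggggggggggggggggggggggggggggggg...ooooooo
214 .......................gggggggggggggggggggggggggggggggggggggggggggggg.....ooooo
216 .......................ggggggg..ggggggggggggggggggggggggggggggggggggg..........
218 ......................gggggg.ooooogggggggggggggggggggggggggggggggggggg......#..
220 .......................gggggoooooooggggggggggggggggggggggggggggggggggg......#.o
222 ......................gggggooooooooggggggggggggggggggggggggggggggggggg.....oooo
224 ......................gggggooooooooggggggggggggggggggggggggggggggggggg.....oooo
226 ......................ggggooooooooogggggggggggggggggggggggggggggggggg......oooo
228 .......................gg.ooooooooogggggggggggggggggggggggggggggggggg......oooo
230 ......
[... 1641 characters left out ...]
bbbbbbbbbbbbbbbbbbbbbbbbbb..
270 ..bbbbbbbbbbbbbbbbbbbbbbbbbbbbbbbbbbbbbbbbbbbbbbbbbbbbbbbbbbbbbbbbbbbbbbbbbbbb.
272 ..bbbbbbbbbbbbbbbbbbbbbbbbbbbbbbbbbbbbbbbbbbbbbbbbbbbbbbbbbbbbbbbbbbbbbbbbbbbb.
274 ..bbbbbbbbbbbbbbbbbbbbbbbbbbbbbbbbbbbbbbbbbbbbbbbbbbbbbbbbbbbbbbbbbbbbbbbbbbbb.
276 ..bbbbbbbbbbbbbbbbbbbbbbbbbbbbbbbbbbbbbbbbbbbbbbbbbbbbbbbbbbbbbbbbbbbbbbbbbbbb.
278 ..bbbbbbbbbbbbbbbbbbbbbbbbbbbbbbbbbbbbbbbbbbbbbbbbbbbbbbbbbbbbbbbbbbbbbbbbbbbb.
280 ..bbbbbbbbbbbbbbbbbbbbbbbbbbbbbbbbbbbbbbbbbbbbbbbbbbbbbbbbbbbbbbbbbbbbbbbbbbbb.
282 .o.bbbbbbbbbbbbbbbbbbbbbbbbbbbbbbbbbbbbbbbbbbbbbbbbbbbbbbbbbbbbbbbbbbbbbbbbbbb.
284 .o.bbbbbbbbbbbbbbbbbbbbbbbbbbbbbbbbbbbbbbbbbbbbbbbbbbbbbbbbbbbbbbbbbbbbbbbbbbb.
```

The ring now lies flat in the tray, the mould's lower edge is level at the stop, and the arm touches nothing, so I'm handing in.

```bash
python3 -c "
from plant import bot
print(bot.finish_job())"
```

```text
the job is handed in; nothing more can be done
None
```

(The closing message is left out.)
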